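# Press a ceramic tile flush with a spacer

## Robot

A 7-joint arm with a two-finger parallel gripper is mounted at the origin on a cart in front of the work surface, level with it; the furniture and walls round the work are solid. World frame = base frame: x ahead of the robot, y to its left, z up, the work surface at z = 0. Lengths are in mm, angles in rad, forces in N, time in s.
With the tool pointing down it reaches from about 400 to 900 mm from the base axis. Payload 5.5 kg.
Tool frame: the origin (TCP) lies where the fingers leave the gripper's body, on its centre line; the fingertips stand 73 mm ahead of it and the grasp point (between the pads) lies 54 mm ahead of it; z points along the fingers, y is the direction in which the jaws open and shut (so a half turn about z gives the same grasp; the last joint's range is limited). The gripper opens to 85 mm and grips with 20 to 120 N. Pads are 22 mm wide; open, the fingers measure 114 mm over their backs; the gripper's body (76 mm by 85 mm) begins 54 mm behind the grasp point. The pads swing forward as they close: fully open they stand 13 mm farther back than shut.
Start: joints at [0.263, 0.501, -0.427, 1.55, 0.221, 1.138, -0.21], TCP at [649.999, 0.035, 303.91] pointing down, gripper open.
Joint ranges: [-2.88, 2.88], [-0.31, 2.03], [-1.54, 1.56], [0.2, 2.42], [-1.41, 4.55], [0.19, 2.02], [-2.57, 2.57]. Speed limits (rad/s): [2.57, 2.57, 3.14, 3.14, 3.14, 3.14, 3.14].

## Interface

Orientations are given as [roll, pitch, yaw] about the fixed x, y, z axes, in that order (R = Rz(yaw) Ry(pitch) Rx(roll)).
In Python, from station import bot gives the robot as it stands. The module is installed in compiled form; this text tells all that it offers.
- The arm moves only by the tool drive_tool, never from a script. Its argument "moves" is a list of rows, each a list of 5 numbers: the shift along the world's x, y, z in mm, then the turn about the world's z in degrees, then the opening, from 0 (shut) to 1 (fully open). A call has 1 to 5 rows; each row shifts and turns the commanded pose from where the row before left it; what a row does not reach is not made up. A row lasts 1/10 s, in which the tool goes at most 50 mm and 8.59 degrees, less where a joint would pass 70% of its speed; a pose out of reach is approached as far as the arm can. A call is refused whole if a number of a shift passes 50 or a number of a turn 8.59, either way. A call with a gripper value outside its range is refused whole. The fingers move at their own pace and stop on an object; "squeeze" is the grip in N (left out, the last holds). Time passes only in rows, so rows that do not move let the fingers close. It gives the time, the measured TCP pose, the force and the opening at its end, in the units of the state.
- bot.sense(): the state, without advancing time (a new reading comes with each control period).
- bot.snapshot(name): name is "scene" or "side" or "wrist"; returns the picture (384x512x3 uint8, red, green, blue); there is no depth.
- bot.get_calibration(name): a dict with "intrinsics" (3x3 intrinsics, pixels), "view" (4x4, takes a point from world to camera coordinates); the wrist camera has in their place "hand_eye" (4x4, takes a point from camera to tool coordinates, whose origin is the TCP and whose axes are the flange's). Camera axes: x right, y down, z forward; pixel columns grow to the right and rows downward; lengths in mm; the calibration is good to about 2 mm. A picture is of the moment at which its call begins: read the wrist's pose just before it. get_calibration takes no time and is no camera call.
- bot.close_job(): hands the job in, once; it reports no verdict.
The state is a dict: "time_s": time; "joint_positions": joint angles; "qd": joint speeds; "joint_torque": joint torques, N m; "eef_pos": TCP position; "ee_rot": TCP orientation; "ft_force": force on the tool from outside, world axes, zero at the start; "moment": the same for the moment, N m; "finger_gap": finger opening in mm.
Only numpy, scipy, OpenCV 4.12 (cv2) and the standard library are available. Lean on these libraries where they do the work, as an engineer would, in place of code of your own. Each camera call takes 0.05 s, during which the arm holds its last target.

## Task

Take the spacer out of its holder and slide it upright, all the way down, into the gap between front rail and tile of the one press station where that gap is wide enough for it. Then push the spacer against that tile until the tile is flush with the backing plate behind it, and finish while still gripping the spacer and holding the tile pressed flush. Do not touch either station with the fingers, do not push the other station's tile back, and leave the timer, beaker and dropper bottle alone.

Things in the scene. Friction and masses are not known exactly. Their poses are not given: they have to be found in the camera images.
- thin_station: fixed grey steel station, base 76 x 96 x 12 mm, origin under its centre, +x = pressing direction, y along the rail. On it, along +x, in mm: front rail (x -26 to -16, top z 40), gap, white ceramic tile (60 wide, top z 57), backing plate (x 15 to 25, top z 57; rail and plate 84 long). Tile 8 thick, gap 18 wide at rest: wide enough for the spacer.
- thin_station_gap (a point): centre of the thin tile station's gap at rest, on the gap's floor (7 mm in front of the station's origin, z 12 mm), axes as the station's; the gap reaches 9 mm either way along x.
- thin_tile (a joint): travel of the thin tile along its station's +x, m: 0 at rest, 0.005 flush with the backing plate. Springs push it back to 0; they take 3 N to start and 6 N when flush.
- thick_station: fixed grey steel station, base 76 x 96 x 12 mm, origin under its centre, +x = pressing direction, y along the rail. On it, along +x, in mm: front rail (x -26 to -16, top z 40), gap, white ceramic tile (60 wide, top z 57), backing plate (x 15 to 25, top z 57; rail and plate 84 long). Tile 21 thick, gap only 5 wide at rest: too narrow for the spacer.
- thick_tile (a joint): travel of the thick tile along its station's +x, m: 0 at rest, 0.005 against the backing plate; sprung in the same way. To be left at rest.
- holder: grey plastic holder block fixed to the worktop, 45 x 64 x 40 mm, with an upright slot 15 mm (x) by 44 mm (y) open at the top, floor 10 mm above the worktop; origin at the centre of its underside, z up.
- spacer: loose white plastic spacer bar, 12 mm thick (x), 40 mm wide (y), 105 mm tall (z), weighing about 70 g; origin at the centre of its bottom face. It starts standing upright in the holder's slot, its upper 75 mm free. Grip it across its 12 mm thickness within its top 35 mm (grooved): in the station the tile top is 45 mm above the gap's floor.
- timer: bystander: white bench timer standing on the worktop, 20 x 68 x 60 mm, origin at its base.
- beaker_100: bystander: clear beaker, 54 mm across, 68 mm tall, origin at its base.
- dropper_bottle: bystander: brown dropper bottle, 36 mm across, 103 mm tall, origin at its base.
Mind the look-alikes: they are no part of the job. Of the things shaped like the spacer, the white one is meant. What is shaped like the thick_station but blue or orange is not meant.

How it is judged:
By the outcome, as a careful person would: the job done as asked, in the order asked, and still so for the second after the job is handed in, while the arm keeps its last pose, push and grip.
It also fails if it takes over 45 s, if anything falls off the work surface, if the arm or the gripper's body presses on something with over 40 N, if the wrist force passes 120 N, or if a joint passes its speed limit or range.

## Working session

There is one attempt and no reset: what is moved stays moved. The work goes in short steps, Python scripts to look and compute and a tool call to move; the robot and the scene stay as the last step left them, time stands still between calls to the robot, and variables do not carry over. Pictures are saved under pics/ and viewed, and the job is handed in when it is done.

Besides the shell and the picture viewer there is one more tool, called as name(argument=value, ...) on one line, values as JSON. drive_tool: Moves the arm, as the interface text tells. Its arguments: {"type":"object","properties":{"moves":{"type":"array"},"squeeze":{"type":"number"}},"required":["moves"]}

```bash
mkdir -p pics
python3 - <<'E'
from station import bot
import cv2,numpy as np
print(bot.sense())
for n in("scene","side","wrist"):
    c=bot.get_calibration(n); print(n,{k:np.round(v,3).tolist() for k,v in c.items()})
    im=bot.snapshot(n); cv2.imwrite(f"pics/{n}0.png",im[...,::-1])
E
```

```text
{'time_s': 0.0, 'joint_positions': array([ 0.26318041,  0.50184234, -0.42680773,  1.55146816,  0.22076747,
        1.13832165, -0.2103174 ]), 'qd': array([ 5.85693794e-04,  2.27063751e-03,  4.23387512e-04, -2.14769927e-04,
       -4.59736669e-06,  2.05306102e-03,  1.18806717e-03]), 'joint_torque': array([ 1.57038257e-04, -5.69523740e+01, -5.81651285e+00, -2.80938792e+01,
        1.07328620e-02,  1.20940185e-02,  1.30241034e-05]), 'eef_pos': array([ 6.49430696e+02, -1.91620653e-02,  3.02856574e+02]), 'ee_rot': array([-3.13960786e+00, -9.46004463e-05,  1.57085773e+00]), 'ft_force': array([-0.39039315,  1.1742183 ,  0.11021195]), 'moment': array([-0.02972054,  0.02826431, -0.00414584]), 'finger_gap': 85.21744954898354}
scene {'intrinsics': [[418.082, 0.0, 245.07], [0.0, 418.082, 193.427], [0.0, 0.0, 1.0]], 'view': [[0.834, -0.551, 0.012, -430.231], [-0.408, -0.632, -0.659, 260.162], [0.371, 0.545, -0.752, 803.623], [0.0, 0.0, 0.0, 1.0]]}
side {'intrinsics': [[469.804, 0.0, 262.637], [0.0, 469.804, 192.649], [0.0, 0.0, 1.0]], 'view': [[0.886, -0.464, -0.005, -458.409], [-0.207, -0.385, -0.899, 185.005], [0.416, 0.797, -0.438, 1271.866], [0.0, 0.0, 0.0, 1.0]]}
wrist {'intrinsics': [[282.545, 0.0, 249.88], [0.0, 282.545, 192.161], [0.0, 0.0, 1.0]], 'hand_eye': [[0.0, -0.963, -0.27, 67.908], [1.0, -0.0, 0.001, -0.519], [-0.001, -0.27, 0.963, -70.527], [0.0, 0.0, 0.0, 1.0]]}
```

View pics/scene0.png

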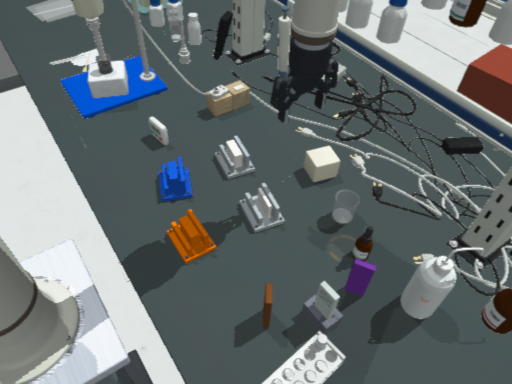

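View pics/side0.png

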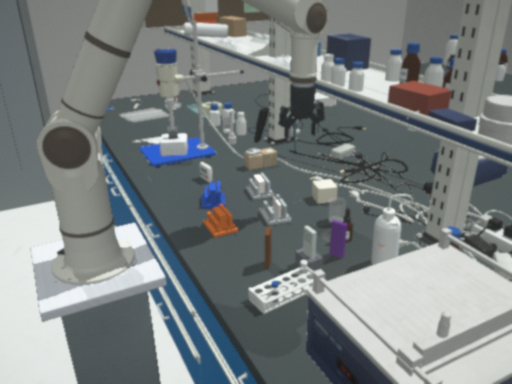

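View pics/wrist0.png

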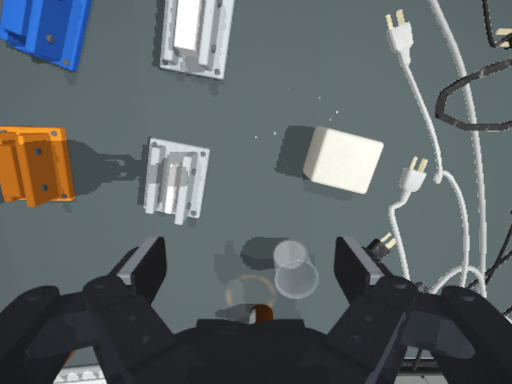

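The scene picture shows two grey stations near (235,157) and (262,207), and the white spacer in its grey holder near (326,303). The brown and purple bars and the blue and orange stations are decoys. I'll enlarge these areas next.

```bash
cat > h.py <<'E'
import cv2,numpy as np
from scipy.spatial.transform import Rotation as R
from station import bot
def cam(n,state=None):
    c=bot.get_calibration(n);K=np.array(c["intrinsics"])
    if n=="wrist":
        s=state; T=np.eye(4);T[:3,:3]=R.from_euler('xyz',s["ee_rot"]).as_matrix();T[:3,3]=s["eef_pos"]
        V=np.linalg.inv(T@np.array(c["hand_eye"]))
    else: V=np.array(c["view"])
    return K,V
def ray(KV,uv):
    K,V=KV;C=np.linalg.inv(V);d=C[:3,:3]@np.linalg.inv(K)@np.array([uv[0],uv[1],1.]);return C[:3,3],d
def onz(KV,uv,z):
    o,d=ray(KV,uv);return o+d*(z-o[2])/d[2]
def proj(KV,p):
    K,V=KV;q=V[:3,:3]@np.asarray(p,float)+V[:3,3];q=K@q;return q[:2]/q[2]
E
python3 - <<'E'
import cv2,numpy as np
from h import *
a=cv2.imread("pics/scene0.png");b=cv2.imread("pics/wrist0.png")
def crop(im,x0,y0,w,h,s,n): cv2.imwrite(n,cv2.resize(im[y0:y0+h,x0:x0+w],None,fx=s,fy=s,interpolation=cv2.INTER_CUBIC))
crop(a,205,125,90,110,5,"pics/s_st.png");crop(a,290,265,60,70,8,"pics/s_sp.png");crop(b,130,0,120,235,2.5,"pics/w_st.png")
S=cam("scene")
for n,uv,z in [("st1",(235,165),12),("st2",(262,215),12),("holder",(323,310),40),("bk",(345,215),0),("dropper",(363,258),0),("timer",(160,140),0)]: print(n,onz(S,uv,z).round())
E
```

```text
st1 [578. 143.  12.]
st2 [543. -31.  12.]
holder [ 495. -300.   40.]
bk [ 715. -131.    0.]
dropper [ 666. -243.    0.]
timer [462. 349.  -0.]
```

View pics/s_st.png

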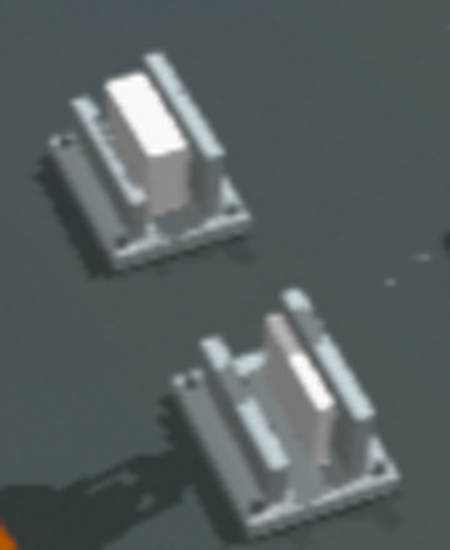

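View pics/s_sp.png

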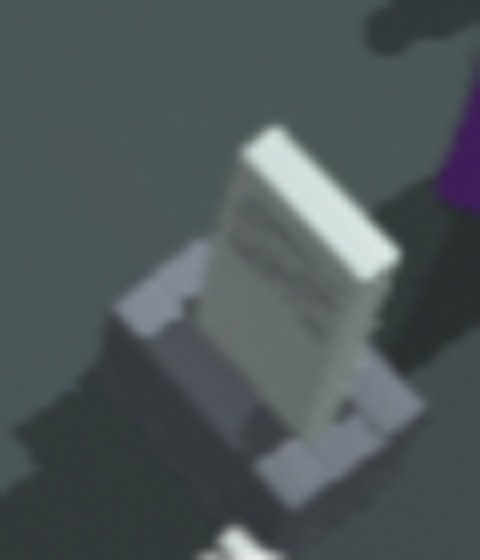

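View pics/w_st.png

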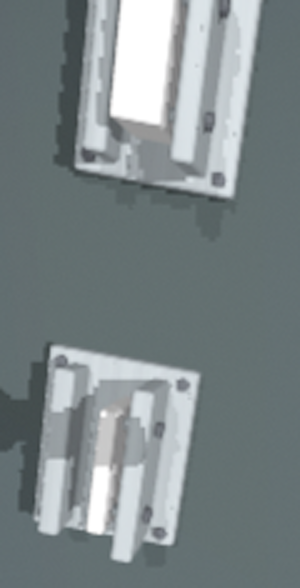

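The enlarged views settle two points:
- **Stations:** the nearer station, at about (543,-31), has the thin tile and the wide gap. The farther one has the thick tile.
- **Spacer:** its top face has corners near (320,284), (325,281), (340,296) and (336,300).

Next I'll measure both poses.

Run:
```python
from h import *
S=cam("scene")
P=np.array([[243,152],[277,125],[400,250],[365,283]])/8+[290,265]
Q=np.array([onz(S,p,115) for p in P]);print("spacer top",Q.round(1),Q.mean(0).round(1))
e=lambda a,b:(np.hypot(*(b-a)[:2]).round(1),np.degrees(np.arctan2(*(b-a)[1::-1])).round(1))
print(e(Q[0],Q[1]),e(Q[1],Q[2]),e(Q[3],Q[2]),e(Q[0],Q[3]))
H=np.array([[113,308],[292,508],[428,405],[205,240]])/8+[290,265]
HQ=np.array([onz(S,p,40) for p in H]);print("holder",HQ.round(1));print(e(HQ[0],HQ[1]),e(HQ[1],HQ[2]))
# station base top from scene: corners z12
B=np.array([[172,380],[250,525],[400,475]])/5+[205,125]
b=np.array([onz(S,p,12) for p in B]);print("st2 scene",b.round(1),((b[0]+b[2])/2).round(1),e(b[0],b[1]),e(b[1],b[2]))
W=cam("wrist",bot.sense())
B=np.array([[52,345],[200,374],[174,545]])/2.5+[130,0]
b=np.array([onz(W,p,12) for p in B]);print("st2 wrist",b.round(1),((b[0]+b[2])/2).round(1),e(b[0],b[1]),e(b[1],b[2]))
```

```text
spacer top [[ 489.9 -280.3  115. ]
 [ 500.7 -279.3  115. ]
 [ 503.1 -317.5  115. ]
 [ 491.5 -319.2  115. ]] [ 496.3 -299.1  115. ]
(np.float64(10.9), np.float64(5.5)) (np.float64(38.3), np.float64(-86.4)) (np.float64(11.8), np.float64(8.4)) (np.float64(38.9), np.float64(-87.7))
holder [[ 472.8 -269.5   40. ]
 [ 476.1 -331.    40. ]
 [ 519.5 -329.4   40. ]
 [ 502.9 -267.8   40. ]]
(np.float64(61.6), np.float64(-87.0)) (np.float64(43.4), np.float64(2.2))
st2 scene [[521.4  33.6  12. ]
 [504.3 -58.   12. ]
 [578.9 -72.2  12. ]] [550.1 -19.3  12. ] (np.float64(93.2), np.float64(-100.6)) (np.float64(75.9), np.float64(-10.8))
st2 wrist [[523.9  37.6  12. ]
 [598.   23.   12. ]
 [580.3 -70.   12. ]] [552.1 -16.2  12. ] (np.float64(75.6), np.float64(-11.1)) (np.float64(94.7), np.float64(-100.8))
```

drive_tool(moves=[[-25, -48, 0, 0.6, 1], [-25, -48, 0, 0.6, 1], [-25, -48, 0, 0.6, 1], [-25, -48, 0, 0.6, 1], [-25, -48, 0, 0.6, 1]], squeeze=40)

```text
time_s: 0.65
eef_pos: [533.2, -223.3, 303.7]
ee_rot: [-3.141, -0.0, 1.624]
ft_force: [0.5, -1.1, 0.1]
finger_gap: 85.5
```

Run:
```python
from h import *
s=bot.sense();print(s["time_s"],s["eef_pos"],np.degrees(s["ee_rot"]),np.degrees(s["qd"]).round(1))
im=bot.snapshot("wrist");cv2.imwrite("pics/w1.png",im[...,::-1])
```

```text
0.65 [ 533.15125674 -223.25756778  303.7251262 ] [-1.79981825e+02 -2.63103950e-03  9.30338330e+01] [43.9 -7.3  8.3  8.5 -5.8 -3.7 58.4]
```

View pics/w1.png

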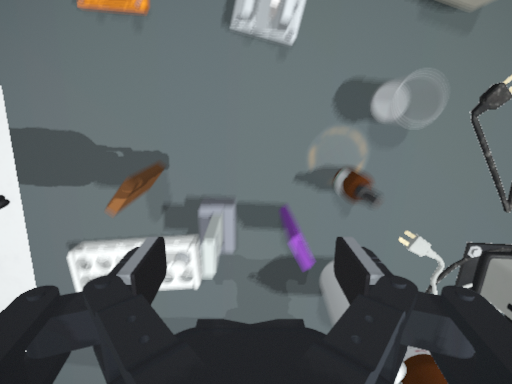

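drive_tool(moves=[[-28, 0, 0, 0, 0.6], [0, 0, 0, 0, 0.6], [0, 0, 0, 0, 0.6]])

```text
time_s: 1.0
eef_pos: [506.4, -221.6, 304.0]
ee_rot: [3.141, 0.0, 1.623]
ft_force: [0.4, 0.0, 1.6]
finger_gap: 51.3
```

Run:
```python
from h import *
s=bot.sense();print(s["time_s"],s["eef_pos"],np.degrees(s["ee_rot"]),np.degrees(s["qd"]).round(1),s["finger_gap"])
im=bot.snapshot("wrist")[...,::-1];cv2.imwrite("pics/w2.png",im)
np.save("pics/w2.npy",np.r_[s["eef_pos"],s["ee_rot"]])
x0,y0=100,160
cv2.imwrite("pics/w2c.png",cv2.resize(im[y0:y0+140,x0:x0+200],None,fx=4,fy=4,interpolation=cv2.INTER_CUBIC))
```

```text
1.0 [ 506.44144278 -221.61349894  303.98904594] [1.79986605e+02 5.19167840e-03 9.29727496e+01] [-1.1  0.8 -0.5 -1.6  0.  -0.1 -0.1] 51.258644257773334
```

View pics/w2c.png

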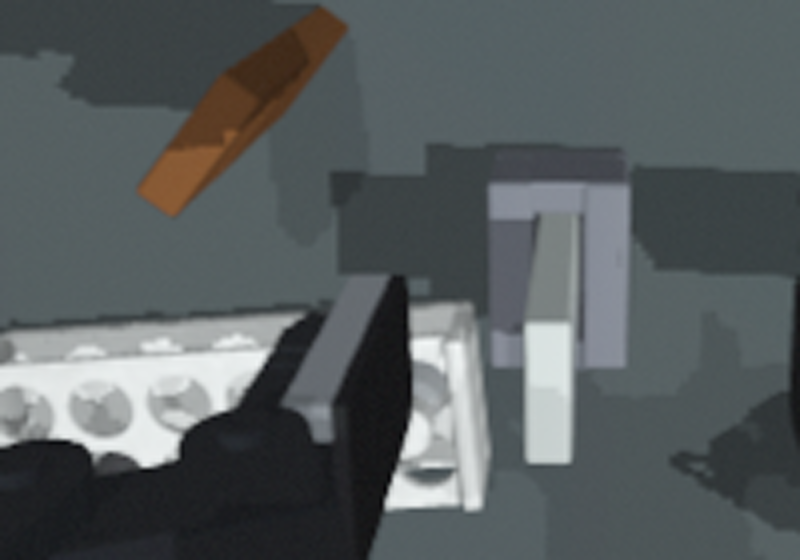

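The crop shows the spacer's top face at crop (525,321) to (577,321) to (573,462), with the holder around it. The rack and the brown bar lie to the left.

Run:
```python
from h import *
v=np.load("pics/w2.npy");W=cam("wrist",dict(eef_pos=v[:3],ee_rot=v[3:]))
f=lambda p,z:onz(W,np.array(p)/4+[100,160],z)
Q=np.array([f(p,115) for p in [(525,321),(577,321),(573,462),(524,463)]])
print(Q.round(1),Q.mean(0).round(1))
e=lambda a,b:(np.hypot(*(b-a)[:2]).round(1),np.degrees(np.arctan2(*(b-a)[1::-1])).round(1))
print(e(Q[0],Q[1]),e(Q[1],Q[2]),e(Q[0],Q[3]))
H=np.array([f(p,40) for p in [(488,183),(629,183),(628,368)]]);print("holder",H.round(1),((H[0]+H[2])/2).round(1),e(H[0],H[1]),e(H[1],H[2]))
for z in(0,30,60):print("rack right",z,f((487,480),z).round(),f((470,305),z).round())
print("brown",f((175,215),105).round())
W=cam("wrist",dict(eef_pos=np.array([533.2,-223.3,303.7]),ee_rot=np.array([-3.1413,0,1.6238])))
print("purple",onz(W,(305,268),105),onz(W,(285,210),0))
```

```text
[[ 490.4 -277.3  115. ]
 [ 503.4 -276.6  115. ]
 [ 504.2 -316.6  115. ]
 [ 491.5 -317.5  115. ]] [ 497.3 -297.   115. ]
(np.float64(13.0), np.float64(3.0)) (np.float64(40.0), np.float64(-88.8)) (np.float64(40.3), np.float64(-88.4))
holder [[ 473.8 -266.7   40. ]
 [ 517.6 -264.4   40. ]
 [ 521.1 -328.    40. ]] [ 497.4 -297.3   40. ] (np.float64(43.9), np.float64(3.0)) (np.float64(63.6), np.float64(-86.9))
rack right 0 [ 473. -398.    0.] [ 465. -327.    0.]
rack right 30 [ 475. -378.   30.] [ 468. -313.   30.]
rack right 60 [ 478. -359.   60.] [ 471. -299.   60.]
brown [ 400. -257.  105.]
purple [ 596.56630007 -311.75939167  105.        ] [ 585.2763065  -283.38587574    0.        ]
```

drive_tool(moves=[[-3.1, -25.5, 0, 0, 0.6], [-3.1, -25.5, 0, 0, 0.6], [-3.2, -25.4, 0, 0, 0.6], [0, 0, -20, 0, 0.6], [0, 0, 0, 0, 0.6]])

```text
time_s: 1.55
eef_pos: [496.8, -297.6, 281.5]
ee_rot: [-3.139, -0.003, 1.623]
ft_force: [-0.5, 0.3, 0.6]
finger_gap: 51.3
```

drive_tool(moves=[[0, 0, -35, 0, 0.6], [0, 0, -35, 0, 0.6], [0, 0, -35, 0, 0.6], [0, 0, -24, 0, 0.6], [0, 0, 0, 0, 0.6]])

```text
time_s: 2.05
eef_pos: [496.1, -295.4, 151.8]
ee_rot: [-3.136, -0.005, 1.626]
ft_force: [-0.3, 0.4, -0.2]
finger_gap: 51.6
```

Run:
```python
from h import *
s=bot.sense();print(s["time_s"],s["eef_pos"],np.degrees(s["ee_rot"]),s["ft_force"])
for n in("scene","wrist"):
    im=bot.snapshot(n)[...,::-1]
    if n=="scene": im=cv2.resize(im[220:384,240:420],None,fx=4,fy=3.6)
    cv2.imwrite(f"pics/{n}3.png",im)
```

```text
2.05 [ 496.1388602  -295.42223308  151.78538064] [-179.70682829   -0.26566679   93.15249103] [-0.29317497  0.38341298 -0.23961425]
```

View pics/scene3.png

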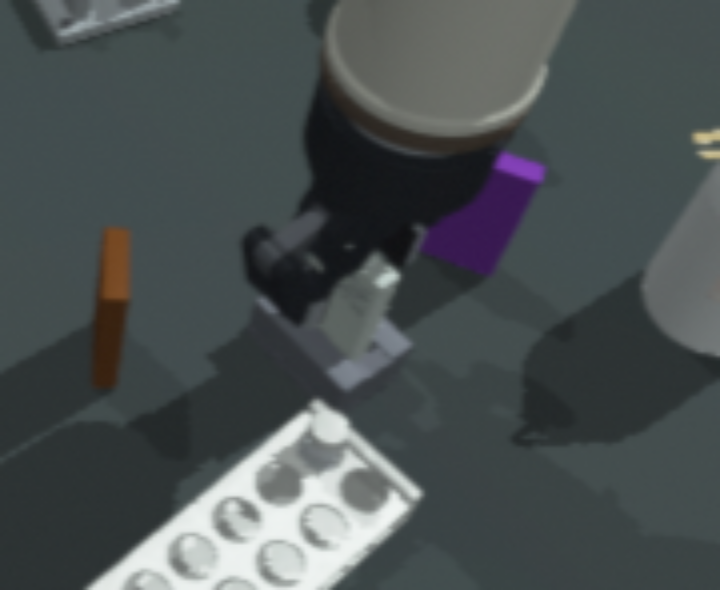

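View pics/wrist3.png

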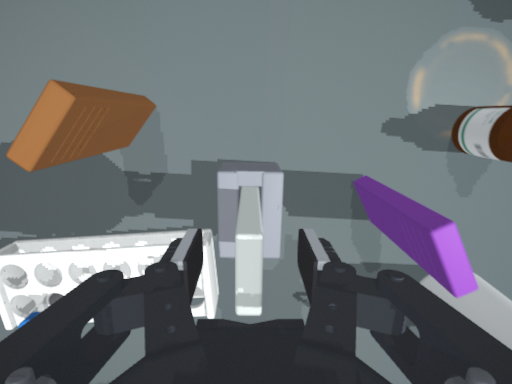

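The fingers straddle the spacer: its top is centred at about (249,290), between pads at 190 and 312. I'll close the gripper now.

drive_tool(moves=[[0.5, -2, 1, 0, 0.6], [0, 0, 0, 0, 0], [0, 0, 0, 0, 0], [0, 0, 0, 0, 0], [0, 0, 0, 0, 0]], squeeze=60)

```text
time_s: 2.65
eef_pos: [497.8, -300.6, 157.1]
ee_rot: [3.141, 0.001, 1.623]
ft_force: [-1.5, 0.8, 6.4]
finger_gap: 11.0
```

drive_tool(moves=[[0, 0, 0, 0, 0], [0, 0, 0, 0, 0]])

```text
time_s: 2.85
eef_pos: [497.7, -300.6, 157.0]
ee_rot: [3.141, 0.001, 1.623]
ft_force: [-2.2, 0.2, 6.6]
finger_gap: 11.0
```

drive_tool(moves=[[0, 0, 10, 0, 0], [0, 0, 20, 0, 0], [0, 0, 30, 0, 0], [0, 0, 30, 0, 0], [0, 0, 0, 0, 0]])

```text
time_s: 3.35
eef_pos: [500.1, -301.1, 251.0]
ee_rot: [3.134, 0.005, 1.623]
ft_force: [0.7, -0.5, -0.2]
finger_gap: 11.1
```

Run:
```python
from h import *
s=bot.sense();print(s["time_s"],s["eef_pos"],np.degrees(s["ee_rot"]),s["ft_force"],s["finger_gap"])
im=bot.snapshot("scene")[...,::-1]
im=cv2.resize(im[170:350,240:420],None,fx=3.3,fy=3.3)
cv2.imwrite(f"pics/s4.png",im)
```

```text
3.35 [ 500.0723056  -301.11290883  251.03783994] [179.59255336   0.26871943  93.00273835] [ 0.72973969 -0.45055014 -0.18425594] 11.116932114510492
```

View pics/s4.png

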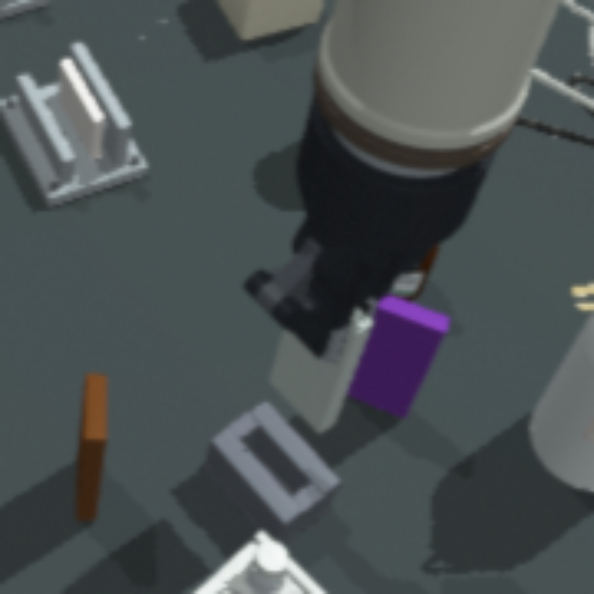

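The spacer is held and clear of the holder. I'll move it toward the thin station and look at the gap from the wrist camera.

drive_tool(moves=[[8, 30, 3, -2.8, 0], [8, 30, 3, -2.8, 0], [8, 30, 3, -2.8, 0], [8, 30, 3, -2.8, 0], [8, 30, 3, -2.8, 0]])

```text
time_s: 3.9
eef_pos: [536.9, -148.7, 259.9]
ee_rot: [-3.139, -0.0, 1.377]
ft_force: [0.8, 0.6, -0.3]
finger_gap: 11.0
```

drive_tool(moves=[[0, 0, 0, 0, 0], [0, 0, 0, 0, 0], [0, 0, 0, 0, 0], [0, 0, 0, 0, 0]])

```text
time_s: 4.3
eef_pos: [536.9, -151.6, 260.3]
ee_rot: [-3.14, 0.0, 1.377]
ft_force: [-0.1, -0.5, 0.1]
finger_gap: 11.4
```

Run:
```python
from h import *
s=bot.sense();print(s["time_s"],s["eef_pos"],np.degrees(s["ee_rot"]),s["ft_force"],s["finger_gap"])
im=bot.snapshot("wrist")[...,::-1];cv2.imwrite("pics/w5.png",im);np.save("pics/w5.npy",np.r_[s["eef_pos"],s["ee_rot"]])
```

```text
4.3 [ 536.9056038  -151.55528402  260.32442344] [-1.79934365e+02  2.45408877e-02  7.88801103e+01] [-0.1375925  -0.46066487  0.07876818] 11.374660314330884
```

View pics/w5.png

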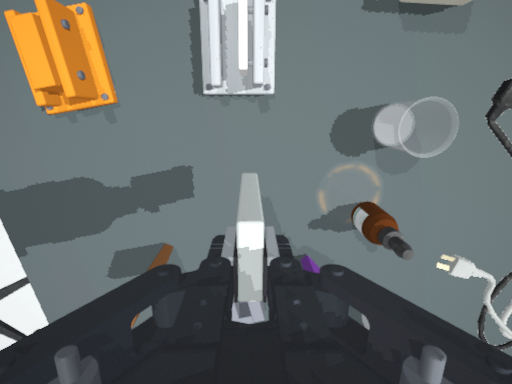

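The spacer hangs straight in the grip, with its lower edge near (250,175). The thin station is aligned and centred near (237,45). I'll move closer so the whole station is in view.

drive_tool(moves=[[4, 20, 0, 0, 0], [4, 20, 0, 0, 0], [2, 10, 0, 0, 0], [0, 0, 0, 0, 0], [0, 0, 0, 0, 0]])

```text
time_s: 4.85
eef_pos: [547.4, -101.2, 260.8]
ee_rot: [-3.141, 0.001, 1.378]
ft_force: [0.0, -0.4, -0.3]
finger_gap: 11.1
```

Run:
```python
from h import *
s=bot.sense();print(s["time_s"],s["eef_pos"],np.degrees(s["ee_rot"]),s["ft_force"],s["finger_gap"])
im=bot.snapshot("wrist")[...,::-1];cv2.imwrite("pics/w6.png",im);np.save("pics/w6.npy",np.r_[s["eef_pos"],s["ee_rot"]])
cv2.imwrite("pics/w6c.png",cv2.resize(im[20:260,180:320],None,fx=2.5*2,fy=2.5*2,interpolation=cv2.INTER_CUBIC)[:600])
cv2.imwrite("pics/w6d.png",cv2.resize(im[140:240,190:310],None,fx=5,fy=5,interpolation=cv2.INTER_CUBIC))
```

```text
4.85 [ 547.39542122 -101.16963868  260.77809663] [-1.79985092e+02  4.43001232e-02  7.89693280e+01] [ 0.04156301 -0.39064841 -0.31535039] 11.103656001688643
```

View pics/w6c.png

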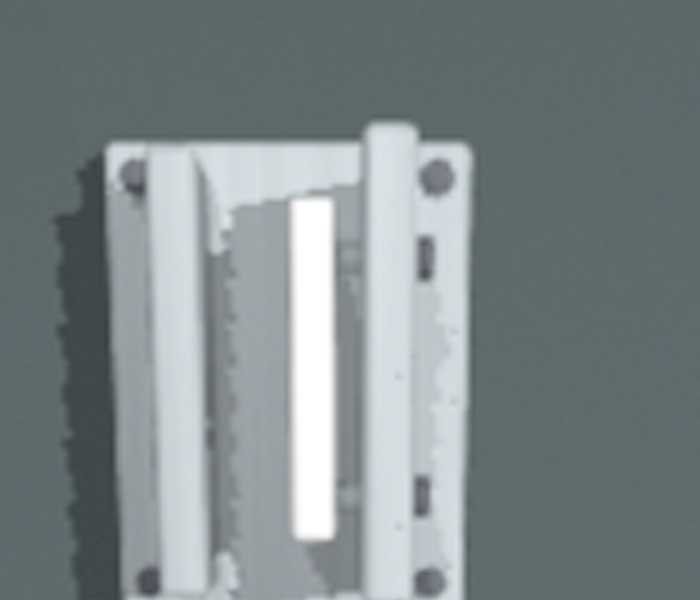

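View pics/w6d.png

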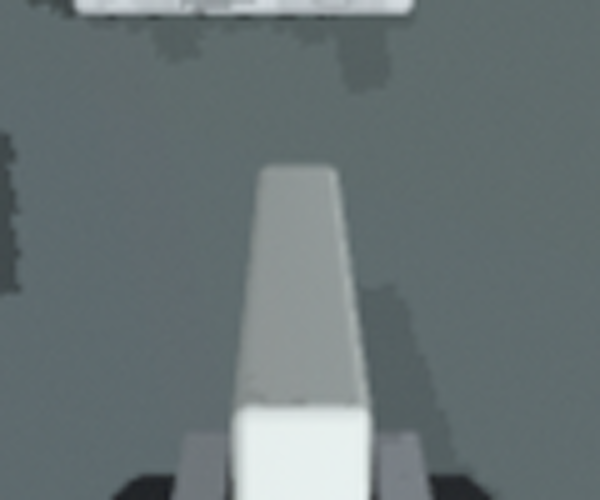

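The thin tile's top shows at crop (290–335, 197–540), the rail's top runs from (148–196,148) to (162–208,590), and the spacer's bottom edge is at (261–337,166) in the second crop.

Run:
```python
from h import *
v=np.load("pics/w6.npy");W=cam("wrist",dict(eef_pos=v[:3],ee_rot=v[3:]))
a=v[5]-np.pi/2;ux=np.array([np.cos(a),np.sin(a)]);uy=np.array([-ux[1],ux[0]])
o=v[:2]
def f(p,z,d=False):
    q=onz(W,np.array(p)/5+([190,140] if d else [180,20]),z)[:2]-o;return np.round([q@ux,q@uy],1)
print("axis deg",np.degrees(a))
for n,L,z in [("tile",[(290,197),(334,197),(335,540),(293,540)],57),("rail",[(148,148),(196,148),(208,590),(162,590)],40),("plate",[(364,124),(418,124),(411,595),(364,595)],57),("base",[(106,143),(471,143)],12)]:
    print(n,[f(p,z).tolist() for p in L])
print("base low",f((75,14),12,1),f((413,14),12,1))
print("spb",f((261,166),114,1),f((337,166),114,1),"spt",f((235,407),219,1),f((369,407),219,1))
```

```text
axis deg -11.030672049322934
tile [[-10.9, 113.7], [-3.1, 113.7], [-3.0, 54.1], [-11.0, 54.1]]
rail [[-38.1, 125.0], [-29.1, 125.0], [-29.0, 43.3], [-38.4, 43.3]]
plate [[2.2, 125.5], [11.7, 125.5], [11.5, 43.8], [2.5, 43.8]]
base [[-50.3, 131.4], [24.7, 131.4]]
base low [-50.5  35.6] [25.1 35.6]
spb [-6.4 22.3] [ 5.6 22.3] spt [-5.9 23.5] [ 5.5 23.5]
```

drive_tool(moves=[[-1, 21, 0, 0, 0], [-1, 21, 0, 0, 0], [-1, 21, 0, 0, 0], [-0.8, 20.3, 0, 0, 0], [0, 0, 0, 0, 0]])

```text
time_s: 5.4
eef_pos: [543.7, -14.6, 261.1]
ee_rot: [-3.142, -0.001, 1.382]
ft_force: [0.4, -0.2, -0.6]
finger_gap: 11.1
```

drive_tool(moves=[[0, 0, -15, 0, 0], [0, 0, -15, 0, 0], [0, 0, -10, 0, 0], [0, 0, 0, 0, 0], [0, 0, 0, 0, 0]])

```text
time_s: 5.9
eef_pos: [543.9, -17.6, 220.9]
ee_rot: [-3.141, 0.0, 1.378]
ft_force: [-0.9, 0.2, -1.2]
finger_gap: 11.1
```

Run:
```python
from h import *
s=bot.sense();print(s["time_s"],s["eef_pos"],np.degrees(s["ee_rot"]),s["ft_force"],s["finger_gap"])
v=np.load("pics/w6.npy");a=v[5]-np.pi/2;ux=np.array([np.cos(a),np.sin(a)]);uy=np.array([-ux[1],ux[0]]);d=s["eef_pos"][:2]-v[:2]
print("done",d@ux,d@uy,"want -19.7 81")
for n in("scene","side","wrist"):
    im=bot.snapshot(n)[...,::-1]
    if n=="scene": im=cv2.resize(im[120:260,190:330],None,fx=4.2,fy=4.2,interpolation=cv2.INTER_CUBIC)
    if n=="side": im=cv2.resize(im[130:240,220:340],None,fx=5,fy=5,interpolation=cv2.INTER_CUBIC)
    cv2.imwrite(f"pics/{n}7.png",im)
```

```text
5.9 [543.91377337 -17.60908576 220.94056337] [-1.79987097e+02  1.02350971e-02  7.89407970e+01] [-0.93592368  0.15012253 -1.22632134] 11.117023579385487
done -19.405337383415766 81.3506039167373 want -19.7 81
```

View pics/scene7.png

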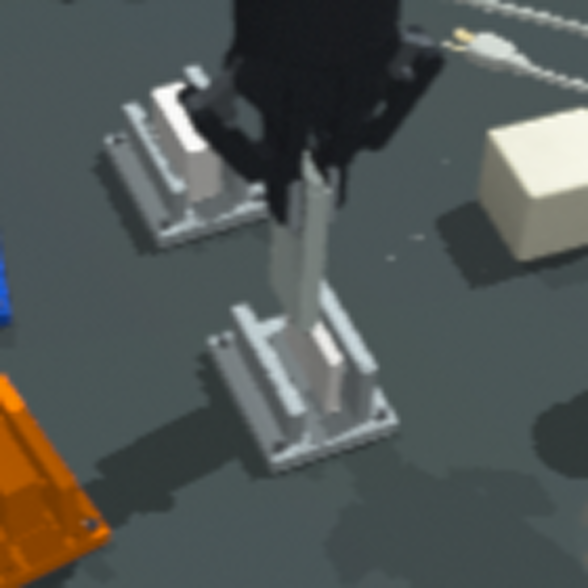

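View pics/wrist7.png

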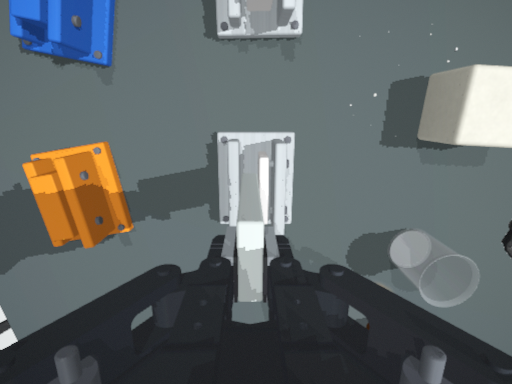

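View pics/side7.png

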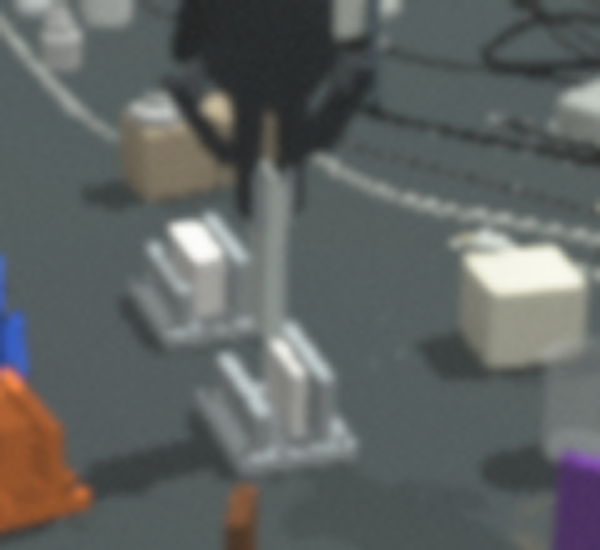

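drive_tool(moves=[[0, 0, -6, 0, 0], [0, 0, -6, 0, 0], [0, 0, 0, 0, 0]])

```text
time_s: 6.35
eef_pos: [543.1, -16.8, 207.9]
ee_rot: [-3.14, 0.0, 1.379]
ft_force: [-0.3, 0.0, -1.9]
finger_gap: 11.3
```

Run:
```python
from h import *
s=bot.sense();print(s["time_s"],s["eef_pos"],np.degrees(s["ee_rot"]),s["ft_force"],s["finger_gap"])
im=bot.snapshot("wrist")[...,::-1];np.save("pics/w8.npy",np.r_[s["eef_pos"],s["ee_rot"]])
cv2.imwrite("pics/w8.png",cv2.resize(im[115:235,195:315],None,fx=5,fy=5,interpolation=cv2.INTER_CUBIC))
```

```text
6.35 [543.10661878 -16.84329476 207.88475795] [-1.79899920e+02  1.66616577e-02  7.90058723e+01] [-0.29178788  0.00544186 -1.86518376] 11.33432191273768
```

View pics/w8.png

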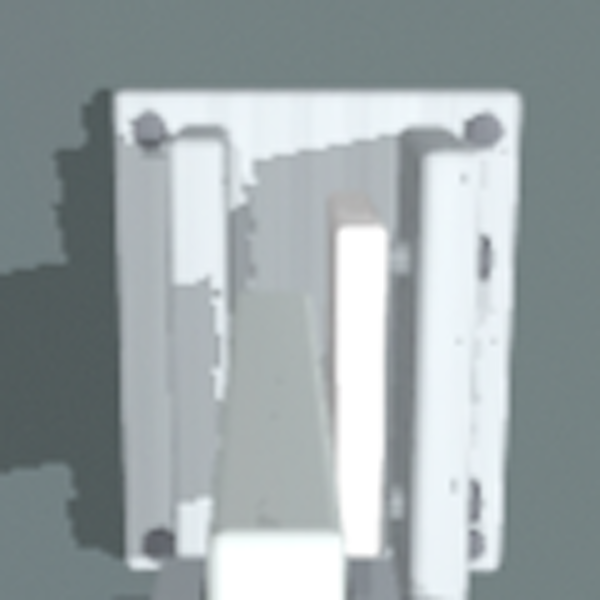

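The spacer's bottom edge is at crop (241–309,293), between the rail's inner edge at about 223 and the tile's front edge at about 337.

Run:
```python
from h import *
v=np.load("pics/w8.npy");W=cam("wrist",dict(eef_pos=v[:3],ee_rot=v[3:]))
a=v[5]-np.pi/2;ux=np.array([np.cos(a),np.sin(a)]);uy=np.array([-ux[1],ux[0]])
def f(u,w,z):
    q=onz(W,np.array([u,w])/5+[195,115],z)[:2]-v[:2];return np.round([q@ux,q@uy],1)
print("spb",f(241,293,61),f(309,293,61));print("tile",f(336,226,57),f(387,226,57),f(335,400,57));print("rail R",f(226,140,40),f(222,350,40));print("base",f(115,92,12),f(521,92,12))
```

```text
spb [-5.8 22.1] [ 4.9 22.1]
tile [ 9.2 32. ] [17.2 32. ] [9.3 3.4]
rail R [-8.7 43.7] [-9.7  7.5]
base [-30.1  49.7] [45.  49.7]
```

It's centred to within about 0.7 mm. I'll nudge it +0.5 mm and go down.

drive_tool(moves=[[0.6, 0, -5, 0, 0], [0, 0, -8, 0, 0], [0, 0, -8, 0, 0], [0, 0, -8, 0, 0], [0, 0, 0, 0, 0]])

```text
time_s: 6.9
eef_pos: [543.4, -16.9, 178.3]
ee_rot: [-3.139, 0.0, 1.379]
ft_force: [0.2, -0.5, -0.9]
finger_gap: 11.5
```

drive_tool(moves=[[0, 0, -6, 0, 0], [0, 0, -5, 0, 0], [0, 0, 0, 0, 0], [0, 0, 0, 0, 0]])

```text
time_s: 7.3
eef_pos: [544.4, -16.8, 168.8]
ee_rot: [-3.141, -0.0, 1.379]
ft_force: [-0.5, -0.7, -0.8]
finger_gap: 11.5
```

drive_tool(moves=[[0, 0, -4, 0, 0], [0, 0, -3, 0, 0], [0, 0, 0, 0, 0], [0, 0, 0, 0, 0]])

```text
time_s: 7.7
eef_pos: [544.3, -16.8, 161.8]
ee_rot: [-3.141, -0.0, 1.379]
ft_force: [0.1, -0.2, -1.8]
finger_gap: 11.3
```

drive_tool(moves=[[0, 0, -1.5, 0, 0], [0, 0, 0, 0, 0], [0, 0, 0, 0, 0]])

```text
time_s: 8.0
eef_pos: [544.4, -16.8, 160.4]
ee_rot: [3.142, -0.0, 1.379]
ft_force: [0.2, -0.2, -1.2]
finger_gap: 10.6
```

drive_tool(moves=[[0, 0, -1.5, 0, 0], [0, 0, 0, 0, 0], [0, 0, 0, 0, 0]])

```text
time_s: 8.3
eef_pos: [544.6, -16.8, 159.1]
ee_rot: [3.141, -0.0, 1.379]
ft_force: [-0.5, 0.1, 1.2]
finger_gap: 11.2
```

drive_tool(moves=[[0, 0, -0.6, 0, 0], [0, 0, 0, 0, 0], [0, 0, 0, 0, 0]])

```text
time_s: 8.6
eef_pos: [544.8, -16.7, 159.1]
ee_rot: [3.141, 0.0, 1.379]
ft_force: [-1.4, 0.2, 5.3]
finger_gap: 11.3
```

The floor contact reads about 6 N, so the spacer is seated. Now I'll press along the station's +x.

drive_tool(moves=[[1, -0.2, 0, 0, 0], [1, -0.2, 0, 0, 0], [0, 0, 0, 0, 0], [0, 0, 0, 0, 0]])

```text
time_s: 9.0
eef_pos: [545.5, -16.9, 159.0]
ee_rot: [-3.14, 0.001, 1.379]
ft_force: [-5.5, 0.2, 11.0]
finger_gap: 11.0
```

drive_tool(moves=[[1, -0.2, 0, 0, 0], [1, -0.2, 0, 0, 0], [0, 0, 0, 0, 0], [0, 0, 0, 0, 0]])

```text
time_s: 9.4
eef_pos: [546.3, -16.9, 159.0]
ee_rot: [-3.137, 0.001, 1.379]
ft_force: [-8.4, 0.1, 14.8]
finger_gap: 11.7
```

drive_tool(moves=[[1, -0.2, 0, 0, 0], [1, -0.2, 0, 0, 0], [0, 0, 0, 0, 0], [0, 0, 0, 0, 0]])

```text
time_s: 9.8
eef_pos: [547.1, -17.1, 159.0]
ee_rot: [-3.134, 0.002, 1.379]
ft_force: [-11.8, 1.4, 19.3]
finger_gap: 11.4
```

Downward force is climbing along with the push, so the bottom edge is dragging on the floor. I'll ease up slightly and look.

drive_tool(moves=[[0, 0, 0.6, 0, 0], [0, 0, 0, 0, 0], [0, 0, 0, 0, 0]])

```text
time_s: 10.1
eef_pos: [547.7, -17.2, 159.0]
ee_rot: [-3.136, 0.001, 1.379]
ft_force: [-7.8, 1.0, 12.1]
finger_gap: 11.2
```

drive_tool(moves=[[0, 0, 0.6, 0, 0], [0, 0, 0, 0, 0], [0, 0, 0, 0, 0]])

```text
time_s: 10.4
eef_pos: [547.7, -17.3, 159.1]
ee_rot: [-3.136, 0.001, 1.379]
ft_force: [-6.2, 1.1, 6.8]
finger_gap: 11.2
```

```bash
cat > look.py <<'E'
from h import *
import sys
k=sys.argv[1]
s=bot.sense();print(s["time_s"],s["eef_pos"],np.degrees(s["ee_rot"]),s["ft_force"],s["moment"],s["finger_gap"])
im=bot.snapshot("wrist")[...,::-1];np.save(f"pics/w{k}.npy",np.r_[s["eef_pos"],s["ee_rot"]])
cv2.imwrite(f"pics/w{k}.png",cv2.resize(im[130:280,180:330],None,fx=4,fy=4,interpolation=cv2.INTER_CUBIC))
im=bot.snapshot("scene")[...,::-1];cv2.imwrite(f"pics/s{k}.png",cv2.resize(im[150:250,210:310],None,fx=6,fy=6,interpolation=cv2.INTER_CUBIC))
E
python3 look.py 9
```

```text
10.4 [547.70662286 -17.25253353 159.07254208] [-1.79652469e+02  5.54815227e-02  7.90350717e+01] [-6.18767064  1.10337084  6.76540868] [ 0.44396194  1.82239329 -0.00782551] 11.171477919750803
```

View pics/w9.png

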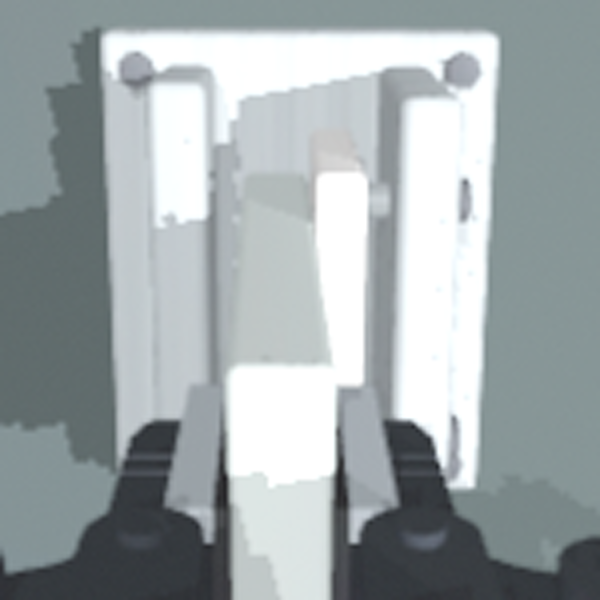

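View pics/s9.png

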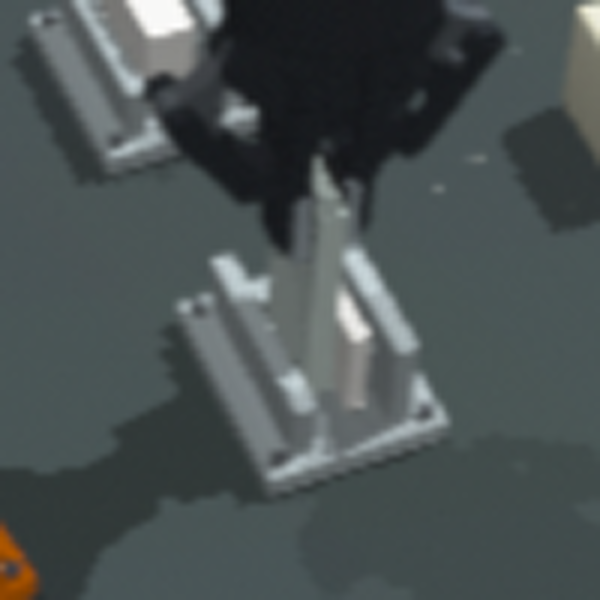

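drive_tool(moves=[[0, 0, 0.4, 0, 0], [1, -0.2, 0, 0, 0], [1, -0.2, 0, 0, 0], [0, 0, 0, 0, 0], [0, 0, 0, 0, 0]])

```text
time_s: 11.0
eef_pos: [549.2, -17.5, 159.1]
ee_rot: [-3.134, 0.001, 1.379]
ft_force: [-8.0, 1.3, 5.5]
finger_gap: 10.7
```

drive_tool(moves=[[1, -0.2, 0, 0, 0], [1, -0.2, 0, 0, 0], [0, 0, 0, 0, 0], [0, 0, 0, 0, 0]])

```text
time_s: 11.4
eef_pos: [550.8, -17.9, 159.1]
ee_rot: [-3.133, 0.001, 1.38]
ft_force: [-8.6, 0.8, 7.4]
finger_gap: 11.2
```

drive_tool(moves=[[1, -0.2, 0, 0, 0], [0, 0, 0, 0, 0], [0, 0, 0, 0, 0]])

```text
time_s: 11.7
eef_pos: [551.6, -18.0, 159.1]
ee_rot: [-3.133, 0.001, 1.38]
ft_force: [-9.3, 0.8, 8.0]
finger_gap: 11.2
```

drive_tool(moves=[[1, -0.2, 0, 0, 0], [0, 0, 0, 0, 0], [0, 0, 0, 0, 0]])

```text
time_s: 12.0
eef_pos: [552.4, -18.1, 159.1]
ee_rot: [-3.132, 0.001, 1.38]
ft_force: [-9.5, 2.0, 8.2]
finger_gap: 10.8
```

drive_tool(moves=[[1, -0.2, 0, 0, 0], [0, 0, 0, 0, 0], [0, 0, 0, 0, 0]])

```text
time_s: 12.3
eef_pos: [553.1, -18.3, 159.1]
ee_rot: [-3.132, 0.002, 1.38]
ft_force: [-10.8, 2.1, 9.3]
finger_gap: 10.9
```

```bash
python3 look.py 10
```

```text
12.3 [553.09345541 -18.2531372  159.08367017] [-1.79438297e+02  8.84513290e-02  7.90481722e+01] [-10.81616816   2.11040875   9.27015241] [0.63995801 2.88853489 0.03004133] 10.864580838866253
```

View pics/w10.png

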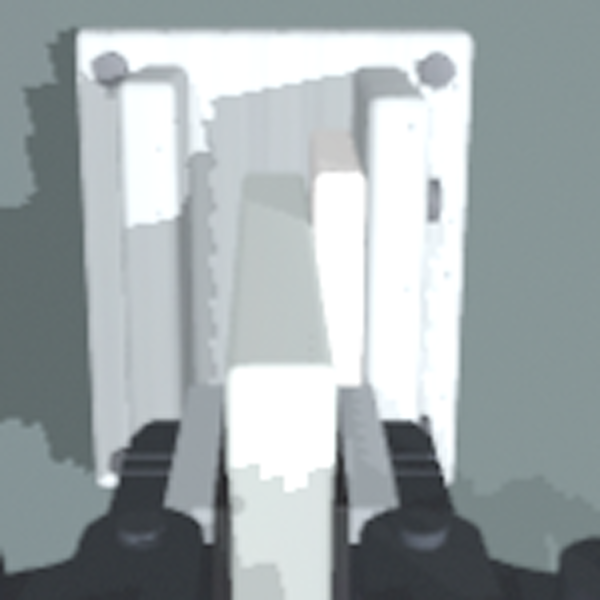

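View pics/s10.png

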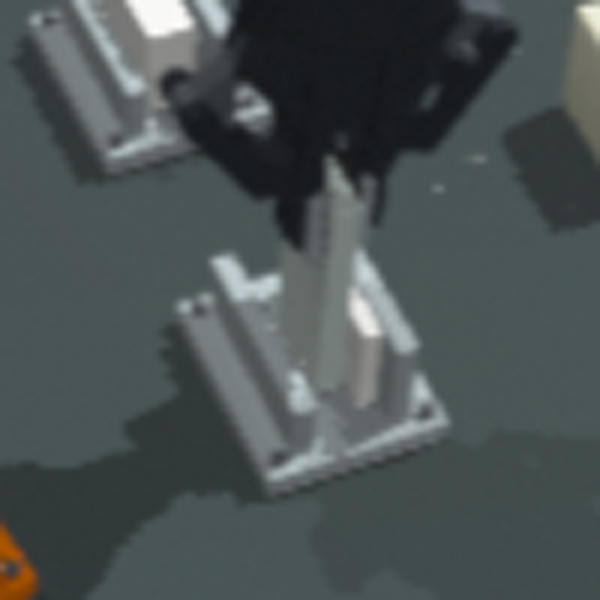

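The tile's back edge at crop 365 is still a few pixels short of the plate at 369, which is under 1 mm. I'll keep pushing.

drive_tool(moves=[[1, -0.2, 0.2, 0, 0], [0, 0, 0, 0, 0], [0, 0, 0, 0, 0]])

```text
time_s: 12.7
eef_pos: [553.4, -18.3, 159.1]
ee_rot: [-3.13, 0.002, 1.38]
ft_force: [-12.2, 2.4, 11.1]
finger_gap: 11.3
```

drive_tool(moves=[[1, -0.2, 0, 0, 0], [0, 0, 0, 0, 0], [0, 0, 0, 0, 0]])

```text
time_s: 13.0
eef_pos: [553.6, -18.3, 159.1]
ee_rot: [-3.129, 0.002, 1.38]
ft_force: [-15.3, 2.6, 14.0]
finger_gap: 11.5
```

drive_tool(moves=[[1, -0.2, 0, 0, 0], [0, 0, 0, 0, 0], [0, 0, 0, 0, 0]])

```text
time_s: 13.3
eef_pos: [553.9, -18.3, 159.1]
ee_rot: [-3.127, 0.002, 1.38]
ft_force: [-17.3, 3.6, 16.6]
finger_gap: 11.4
```

drive_tool(moves=[[0, 0, 0.8, 0, 0], [0, 0, 0, 0, 0], [0, 0, 0, 0, 0], [0, 0, 0, 0, 0]])

```text
time_s: 13.7
eef_pos: [553.8, -18.4, 159.1]
ee_rot: [-3.127, 0.002, 1.38]
ft_force: [-14.0, 3.4, 9.5]
finger_gap: 10.8
```

```bash
python3 look.py 11
```

```text
13.7 [553.8312597  -18.37818461 159.09801753] [-1.79148597e+02  1.24798377e-01  7.90691195e+01] [-14.0158895    3.35625015   9.50870106] [9.29878917e-01 3.80053007e+00 8.41165243e-04] 10.768245725708976
```

View pics/w11.png

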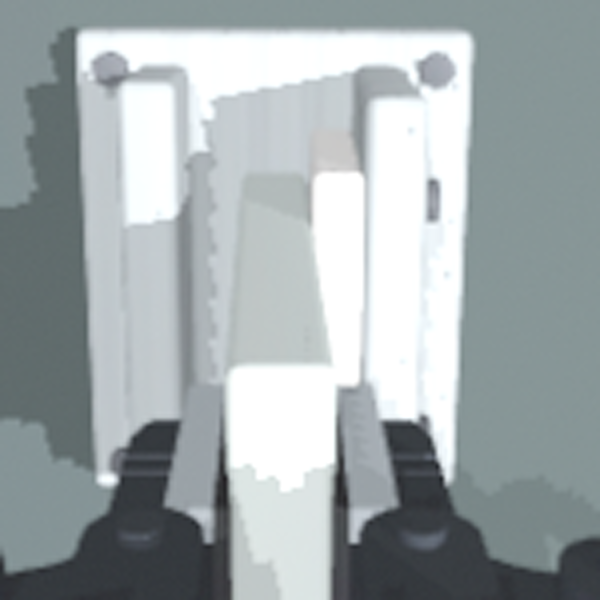

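View pics/s11.png

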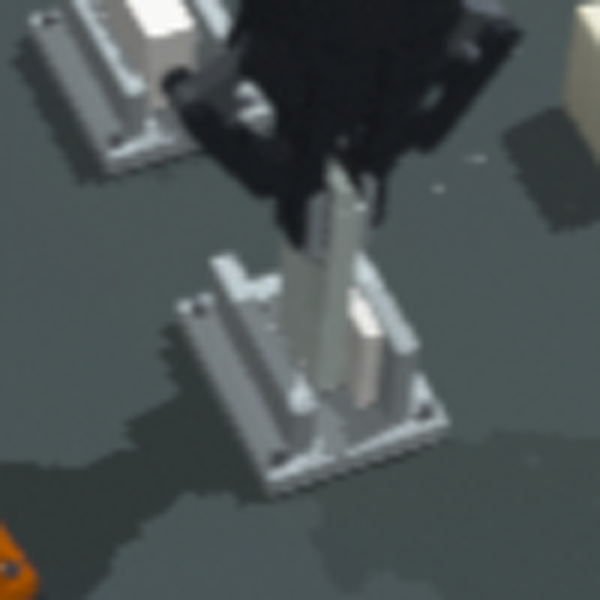

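The remaining seam between tile and plate is about 4 px. I'll compare it with the rest picture using row profiles.

Run:
```python
from h import *
for k in (9,10,11):
    im=cv2.imread(f"pics/w{k}.png",0).astype(float)
    for r in (210,260): 
        p=im[r-8:r+8].mean(0); print(k,r,p[300:420:3].astype(int).tolist())
```

```text
9 210 [184, 182, 178, 173, 175, 209, 252, 255, 255, 255, 255, 255, 255, 255, 255, 255, 255, 255, 255, 255, 255, 255, 244, 194, 186, 192, 191, 190, 190, 180, 160, 143, 159, 190, 215, 233, 248, 254, 255, 255]
9 260 [197, 197, 198, 200, 205, 217, 234, 252, 255, 255, 255, 255, 255, 255, 255, 255, 255, 255, 255, 255, 255, 245, 215, 183, 165, 153, 143, 144, 145, 144, 143, 146, 173, 206, 227, 244, 253, 255, 255, 255]
10 210 [183, 181, 176, 173, 202, 238, 255, 255, 255, 255, 255, 255, 255, 255, 255, 255, 255, 255, 255, 255, 255, 242, 217, 213, 228, 247, 254, 255, 255, 255, 255, 255, 255, 255, 255, 255, 255, 255, 255, 254]
10 260 [197, 197, 197, 201, 205, 226, 250, 254, 255, 255, 255, 255, 255, 255, 255, 255, 255, 255, 255, 255, 255, 233, 199, 218, 239, 252, 255, 255, 255, 255, 255, 255, 255, 255, 255, 255, 255, 255, 255, 254]
11 210 [183, 180, 175, 170, 210, 248, 255, 255, 255, 255, 255, 255, 255, 255, 255, 255, 255, 255, 255, 255, 255, 235, 203, 220, 239, 252, 255, 255, 255, 255, 255, 255, 255, 255, 255, 255, 255, 255, 255, 254]
11 260 [197, 197, 197, 201, 206, 227, 251, 254, 255, 255, 255, 255, 255, 255, 255, 255, 255, 255, 255, 255, 255, 232, 200, 225, 246, 254, 255, 255, 255, 255, 255, 255, 255, 255, 255, 255, 255, 255, 255, 254]
```

Flush agrees on three counts: the seam went from about 30 px (5 mm) at rest to about 1 native pixel, the push has gone stiff, and the TCP travelled about 10 mm. I'll add a little margin to the push and check it stays steady.

drive_tool(moves=[[1, -0.2, 0.2, 0, 0], [1, -0.2, 0.2, 0, 0], [0, 0, 0, 0, 0], [0, 0, 0, 0, 0], [0, 0, 0, 0, 0]])

```text
time_s: 14.3
eef_pos: [554.4, -18.4, 159.1]
ee_rot: [-3.123, 0.003, 1.38]
ft_force: [-19.5, 4.4, 11.9]
finger_gap: 11.2
```

drive_tool(moves=[[0, 0, 0, 0, 0], [0, 0, 0, 0, 0], [0, 0, 0, 0, 0], [0, 0, 0, 0, 0], [0, 0, 0, 0, 0]])

```text
time_s: 14.8
eef_pos: [554.4, -18.4, 159.1]
ee_rot: [-3.123, 0.003, 1.38]
ft_force: [-18.4, 3.8, 12.1]
finger_gap: 11.3
```

```bash
python3 look.py 12
python3 - <<'E'
from h import *
im=cv2.imread("pics/w12.png",0).astype(float)
for r in (210,260): print(im[r-8:r+8].mean(0)[345:390:3].astype(int).tolist())
cv2.imwrite("pics/side12.png",cv2.resize(bot.snapshot("side")[130:240,190:360,::-1],None,fx=4.5,fy=4.5,interpolation=cv2.INTER_CUBIC))
E
```

```text
14.8 [554.38569382 -18.44489244 159.12283068] [-1.78961690e+02  1.54824462e-01  7.90859887e+01] [-18.41804845   3.77859297  12.08831644] [ 1.08053931  4.60471251 -0.00900638] 11.310418003332009
[255, 255, 255, 255, 255, 255, 234, 203, 226, 247, 254, 255, 255, 255, 255]
[255, 255, 255, 255, 255, 249, 228, 213, 234, 249, 254, 255, 255, 255, 255]
```

View pics/w12.png

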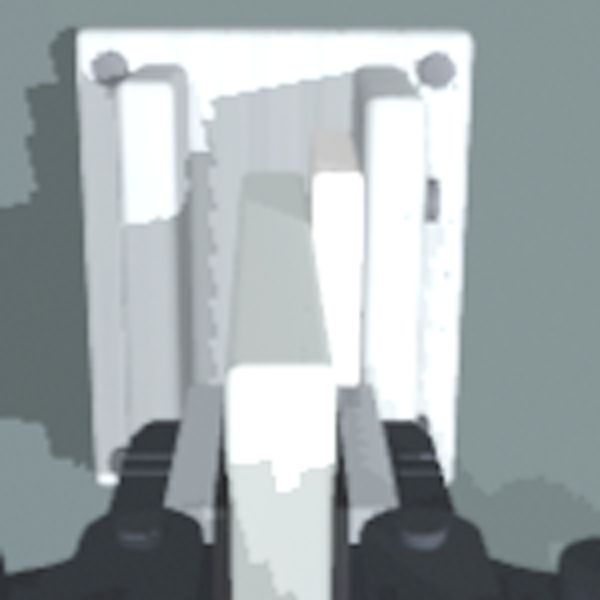

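View pics/side12.png

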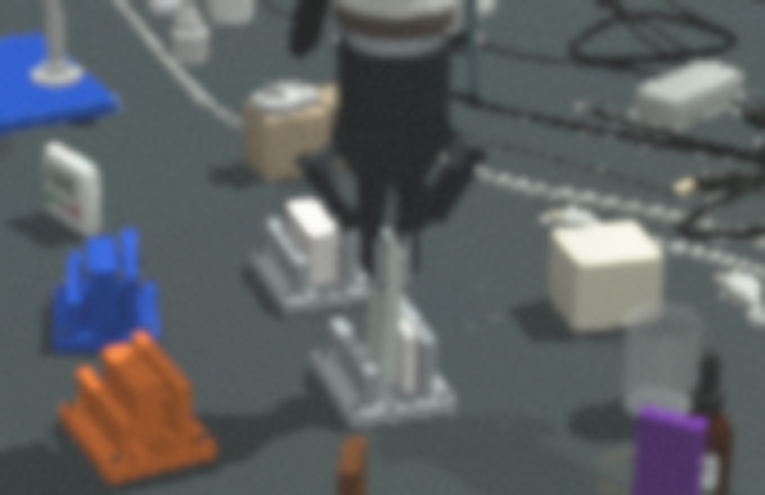

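The seam hasn't changed at 18 N and the pose is steady. The spacer is on the gap floor and still gripped, so I'm handing the job in.

```bash
python3 -c "
from station import bot
print(bot.close_job())"
```

```text
the job is handed in; nothing more can be done
None
```

I took the white spacer from its holder and slid it down to the gap floor of the thin-tile station. I then pushed that tile against its backing plate and handed the job in at about 15 s, still gripping and pressing.

**Last checks:**
- **Tile flush:** the gap between tile and plate shrank from about 5 mm at rest to about one camera pixel. It did not change when I raised the push from 14 N to about 18 N; the springs need 6 N when flush. I judged flushness from the pictures, the push going stiff and the arm's travel, because the tile's position can't be read directly.
- **Spacer seated:** it presses on the gap floor with about 12 N, and the grip reads about 11 mm across its 12 mm thickness.
- **Tilt:** the tool leans about 1° under the push, so the spacer is probably not perfectly vertical.
- **Extra drag:** early in the push the downward force rose to about 19 N because the spacer's bottom edge dragged on the floor. I eased upward slightly and it came down.
- **Everything else:** the fingertips stayed above the stations. The other station's tile, timer, beaker and dropper bottle showed no sign of having moved in the pictures, though I only compared those by eye.

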